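# One turn down on the block press

### The job

Lower the platen of the small printing press onto the lino print: push the hand wheel round by its red upright handle, clockwise as seen from above, through exactly one full turn, so that the handle ends back at the yellow pointer where it began, and then take the hand away. Push gently with the fingertips or the outside of the fingers - do not grip the handle, do not turn the wheel backwards and do not screw it on past the one turn. Leave the ink bottle, the stack of ink pads and the ink roller where they are.

Things in the scene. Friction and masses are not known exactly. Their poses are not given: they have to be found in the camera images.
- wheel (a joint): angle of the hand wheel, rad: 0 at the start (handle at the pointer), grows as the wheel turns clockwise seen from above; one full turn is 6.283. There are no end stops near. A stiff screw: it takes about 3 to 4 N at the handle to move it and it stays where it is left, with no spring-back and no coasting. The wheel stays at its height; the platen under it sinks 8 mm a turn
- handle_mid (a point): middle (half height) of the red upright handle on the wheel's rim: a vertical round grip 23 mm in diameter and 48 mm tall (24 mm up and down from this point), slightly waisted, carried by the wheel and spinning easily on its own pin, on a circle of 85 mm radius about the wheel's axis. About 205 mm above the table. Going round clockwise, push on its anticlockwise side
- wheel_axis (a point): point on the vertical axis of the hand wheel, level with the middle of the handle (205 mm above the table). The dark steel wheel has three spokes and a round rim of 85 mm mean radius, 14 mm thick, whose top lies 182 mm above the table (23 mm below this point); hub 44 mm in diameter, top 192 mm above the table; a thin steel screw 18 mm in diameter sticks out of the hub to 205 mm and sinks 8 mm a turn. Nothing of the press stands higher except the handle
- pointer_tip (a point): outer end of the top of the fixed yellow pointer, 129 mm from the wheel's axis, just outside the rim and slightly below its top (172.5 mm above the table); it shows where the handle starts and must end. It may point in any direction and does not turn with the wheel
- handle: the red handle itself (see handle_mid); origin at its foot on the axis of the grip, z up
- press: the grey block press on a green mat (250 x 330 mm): base 200 x 250 x 25 mm, two steel columns, crosshead 60 x 250 mm with its top 145 mm above the table, steel platen above a lino block with paper and felt. Fixed to the table; origin on the table under the wheel's axis, y along the crosshead
- ink_bottle: blue plastic ink bottle with a white cap, loose, 60 mm in diameter, 160 mm tall; origin at the centre of its underside, z up
- ink_pads: stack of coloured ink pads, loose as one piece, 56 x 56 x 87 mm tall; origin at the centre of its underside, z up
- ink_roller: ink roller lying on the table, loose, wooden handle to its -x, black rubber roller of 36 mm diameter and 74 mm length across y at 30 mm along +x; 150 mm long overall, 36 mm high; origin on the table near the yoke

How it is judged (in metres and radians):
On the way, in this order (a step that is already met when the one before it is completed fails the run):
1. the fingers are pushing the handle through the first half of the turn (value of joint wheel between 0.8 and 2.9 rad and contact force between the fingers and handle above 0.3 N), for 0.1 s.
2. the fingers are pushing the handle through the second half of the turn (value of joint wheel between 3.4 and 6 rad and contact force between the fingers and handle above 0.3 N), for 0.1 s.
3. the wheel has made its one turn (value of joint wheel between 6.083 and 6.483 rad), for 0.2 s.
At the end, for the whole second after the job is handed in: the wheel stands still one full turn (6.283 rad) clockwise from its start, within 0.2 rad (about 11 degrees, 17 mm at the handle), and the ink bottle, ink pads and ink roller are within 25 mm of where they were and not tipped (under 0.35 rad) (all of step 3 and velocity of joint wheel between -0.03 and 0.03 rad/s and not (distance of ink_bottle from where it was at the start of the episode above 0.025 m or angle between ink_bottle's own z axis and vertical above 0.35 rad) and not (distance of ink_pads from where it was at the start of the episode above 0.025 m or angle between ink_pads's own z axis and vertical above 0.35 rad) and not (distance of ink_roller from where it was at the start of the episode above 0.025 m or angle between ink_roller's own z axis and vertical above 0.35 rad)); the robot touches nothing.
It fails at once if the wheel is turned backwards by more than 0.3 rad (value of joint wheel below -0.3 rad).
It fails at once if the wheel is screwed past one turn by more than 0.4 rad (value of joint wheel above 6.683 rad).
It fails at once if the handle is gripped or shoved hard (over 30 N between fingers and handle) (contact force between the fingers and handle above 30 N).
It fails at once if a bystander is moved over 25 mm, lifted or tipped ((distance of ink_bottle from where it was at the start of the episode above 0.025 m or angle between ink_bottle's own z axis and vertical above 0.35 rad) or (distance of ink_pads from where it was at the start of the episode above 0.025 m or angle between ink_pads's own z axis and vertical above 0.35 rad) or (distance of ink_roller from where it was at the start of the episode above 0.025 m or angle between ink_roller's own z axis and vertical above 0.35 rad)).
It also fails if it takes over 53 s, if anything falls off the work surface, if the arm or the gripper's body presses on something with over 40 N, if the wrist force passes 120 N, or if a joint passes its speed limit or range.

### The arm

A 7-joint arm with a two-finger parallel gripper is mounted at the origin on the work surface. World frame = base frame: x ahead of the robot, y to its left, z up, the work surface at z = 0. Lengths are in mm, angles in rad, forces in N, time in s.
With the tool pointing down it reaches from about 425 to 1025 mm from the base axis. Payload 9.4 kg.
Tool frame: the origin (TCP) lies at the very end of the fingers, on their centre line; the grasp point (between the pads) lies 19 mm behind it; z points along the fingers, y is the direction in which the jaws open and shut (so a half turn about z gives the same grasp; the last joint's range is limited). The gripper opens to 93 mm and grips with 3 to 60 N. Pads are 15 mm wide; open, the fingers measure 128 mm over their backs; the gripper's body (75 mm by 188 mm) begins 65 mm behind the grasp point.
Start: joints at [1.216, 0.599, -0.003, 1.599, 0.002, 0.943, -0.08], TCP at [198.813, -697.207, 181.618] pointing down, gripper open.
Joint ranges: [-2.57, 2.57], [-0.35, 1.97], [-1.29, 1.29], [0.11, 2.56], [-1.05, 4.19], [0.11, 1.86], [-2.63, 2.63]. Speed limits (rad/s): [2.22, 2.22, 3.01, 3.01, 3.14, 3.14, 3.14].

### API

Orientations are given as a rotation vector (axis times angle).
In Python, from plant import status, optics, workorder gives the robot as it stands. The module is installed in compiled form; this text tells all that it offers.
- The arm moves only by the shell command python3 -m jog 'ROWS'. ROWS is JSON, a list of rows, each a list of 3 entries, a list of its own where there are three numbers: the finger opening in m, from 0 to 0.093, then the shift along the tool's x, y, z in m, then the turn, a rotation vector about the tool's x, y, z in degrees. A call has 1 to 8 rows; each row shifts and turns the commanded pose from where the row before left it, along the tool's axes as they then stand; what a row does not reach is not made up. A row lasts 1/8 s, in which the tool goes at most 62.5 mm and 10.7 degrees, less where a joint would pass 70% of its speed; a pose out of reach is approached as far as the arm can. A call is refused whole if a number of a shift passes 0.0625 or a number of a turn 10.7, either way. A call with a gripper value outside its range is refused whole. The fingers move at their own pace and stop on an object; the grip force is fixed at half the most. Time passes only in rows, so rows that do not move let the fingers close. It gives the time, the measured TCP pose, the force and the opening at its end, in the units of the state.
- status.get_state(): the state, without advancing time (a new reading comes with each control period).
- optics.capture(name): name is "scene" or "top" or "wrist"; returns a dict with "frame" (420x560x3 uint8, blue, green, red), "K" (3x3 intrinsics, pixels), "T" (4x4, takes a point from camera to world coordinates). Camera axes: x right, y up, looking along -z (the intrinsics and any distortion apply to the point x, -y, -z); pixel columns grow to the right and rows downward; lengths in mm; the calibration is good to about 2 mm. A picture is of the moment at which its call begins. There is no depth.
- workorder.job_done(): hands the job in, once; it reports no verdict.
The state is a dict: "clock": time; "q": joint angles; "qd": joint speeds; "tau": joint torques, N m; "eef_pos": TCP position; "orientation": TCP orientation; "wrist_force": force on the tool from outside, world axes, zero at the start; "wrist_torque": the same for the moment, N m; "finger_gap": finger opening in mm.
Only numpy, scipy, OpenCV 4.12 (cv2) and the standard library are available. Lean on these libraries where they do the work, as an engineer would, in place of code of your own. Each camera call takes 0.05 s, during which the arm holds its last target.

## Working session

There is one attempt and no reset: what is moved stays moved. The work goes in short steps, Python scripts to look and compute and a shell command to move; the robot and the scene stay as the last step left them, time stands still between calls to the robot, and variables do not carry over. Pictures are saved under pics/ and viewed, and the job is handed in when it is done.

```bash
mkdir -p pics; ls
python3 - <<'E'
from plant import status, optics
import cv2,numpy as np
s=status.get_state()
for k,v in s.items(): print(k,np.round(v,3))
for n in ("scene","top","wrist"):
    c=optics.capture(n); cv2.imwrite(f"pics/{n}0.png",c["frame"]); print(n,c["K"],np.round(c["T"],3),[k for k in c])
E
```

```text
pics
clock 0.0
q [ 1.216  0.6   -0.002  1.6    0.002  0.943 -0.08 ]
qd [-0.     0.    -0.001  0.001  0.002 -0.001  0.   ]
tau [-0.0000e+00 -7.6505e+01  1.4970e+00 -2.5236e+01 -5.2000e-02  1.7000e-02
  0.0000e+00]
eef_pos [ 198.61  -696.71   180.795]
orientation [-3.11e+00 -4.35e-01  1.00e-03]
wrist_force [ 0.068 -0.677  0.106]
wrist_torque [-0.001  0.023 -0.037]
finger_gap 93.428
scene [[542.81830605   0.         284.06520909]
 [  0.         542.81830605 202.14890553]
 [  0.           0.           1.        ]] [[-2.090000e-01 -7.590000e-01  6.160000e-01  1.383444e+03]
 [ 9.780000e-01 -1.630000e-01  1.310000e-01  2.338760e+02]
 [ 1.000000e-03  6.300000e-01  7.770000e-01  1.139264e+03]
 [ 0.000000e+00  0.000000e+00  0.000000e+00  1.000000e+00]] ['frame', 'K', 'T']
top [[475.636919     0.         275.42931392]
 [  0.         475.636919   206.18858779]
 [  0.           0.           1.        ]] [[-1.100000e-02  9.840000e-01 -1.770000e-01  4.154320e+02]
 [-1.000000e+00 -1.100000e-02  0.000000e+00  6.009700e+01]
 [-2.000000e-03  1.770000e-01  9.840000e-01  1.235509e+03]
 [ 0.000000e+00  0.000000e+00  0.000000e+00  1.000000e+00]] ['frame', 'K', 'T']
wrist [[301.36017892   0.         279.40018764]
 [  0.         301.36017892 206.54692771]
 [  0.           0.           1.        ]] [[ 2.74000e-01  9.34000e-01  2.31000e-01  2.61606e+02]
 [-9.62000e-01  2.66000e-01  6.30000e-02 -6.79073e+02]
 [-2.00000e-03 -2.39000e-01  9.71000e-01  3.84291e+02]
 [ 0.00000e+00  0.00000e+00  0.00000e+00  1.00000e+00]] ['frame', 'K', 'T']
```

View pics/scene0.png

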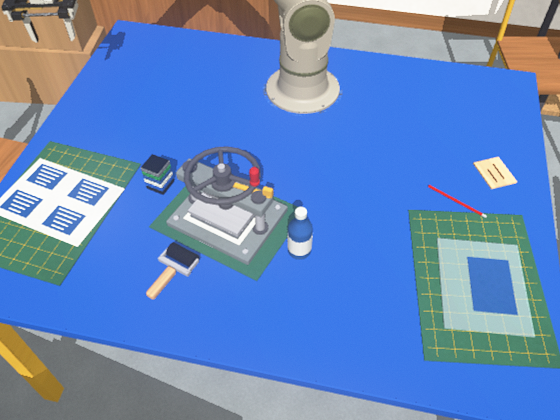

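View pics/top0.png

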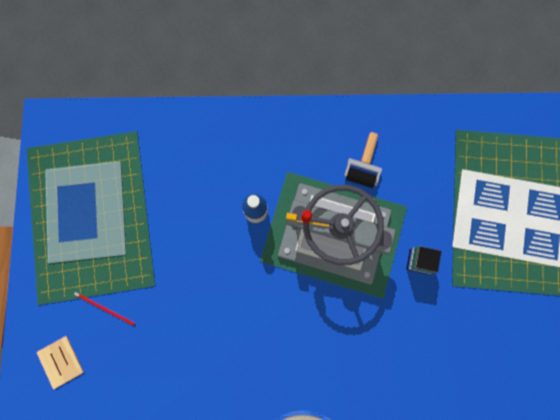

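The top view shows the wheel hub near (344,224), the red handle near (306,216) and the yellow pointer end near (291,217). The bottle cap is at (254,202), the pads at (425,260) and the roller at (363,172). Next I zoom in and locate these.

```bash
cat > h.py <<'E'
import numpy as np,cv2
from plant import status,optics
def ray(c,u,v):
    K,T=c["K"],c["T"]; d=np.array([(u-K[0,2])/K[0,0],-(v-K[1,2])/K[1,1],-1.]); return T[:3,3],T[:3,:3]@d
def atz(c,u,v,z):
    o,d=ray(c,u,v); return o+d*(z-o[2])/d[2]
def proj(c,p):
    K,T=c["K"],c["T"]; q=T[:3,:3].T@(np.asarray(p,float)-T[:3,3]); return K[0,2]+K[0,0]*q[0]/-q[2], K[1,2]-K[1,1]*q[1]/-q[2]
def tri(a,b):
    A=[];B=[]
    M=np.zeros((3,3));r=np.zeros(3)
    for o,d in (a,b):
        d=d/np.linalg.norm(d);P=np.eye(3)-np.outer(d,d);M+=P;r+=P@o
    return np.linalg.solve(M,r)
def red(f):
    h=cv2.cvtColor(f,cv2.COLOR_BGR2HSV); return (((h[...,0]<6)|(h[...,0]>174))&(h[...,1]>170)&(h[...,2]>80)).astype(np.uint8)
def yel(f):
    h=cv2.cvtColor(f,cv2.COLOR_BGR2HSV); return ((h[...,0]>14)&(h[...,0]<32)&(h[...,1]>170)&(h[...,2]>80)).astype(np.uint8)
def state():
    s=status.get_state(); print("t",s["clock"],"p",np.round(s["eef_pos"],1),"o",np.round(s["orientation"],3),"F",np.round(s["wrist_force"],2),"q",np.round(s["q"],2),"g",round(float(s["finger_gap"]),1)); return s
E
python3 - <<'E'
from h import *
for n in("scene","top"):
    c=optics.capture(n)
    for nm,m in(("red",red(c["frame"])),("yel",yel(c["frame"]))):
        k,_,st,ce=cv2.connectedComponentsWithStats(m)
        for i in range(1,k):
            if st[i,4]>8: print(n,nm,st[i],np.round(ce[i],1),np.round(atz(c,*ce[i],229 if nm=="red" else 172),0))
    x0,y0=(140,120) if n=="scene" else(230,120)
    cv2.imwrite(f"pics/{n}z.png",cv2.resize(c["frame"][y0:y0+190,x0:x0+220],None,fx=3.6,fy=3.1,interpolation=cv2.INTER_CUBIC))
E
```

```text
scene red [250 167   8  11  55] [253.7 171.5] [589.  -6. 229.]
scene red [250 181   9   5  22] [254.5 183. ] [622.   5. 229.]
scene red [429 185  53  30  98] [455.  199.7] [577. 441. 229.]
scene yel [496   0  18  41 208] [504.8  20.7] [-250.  596.  172.]
scene yel [487  42  21  26 123] [495.2  55.6] [-57. 561. 172.]
scene yel [   0  323   63   78 1931] [ 27.6 363.7] [1091. -312.  172.]
top red [301 210  11  13 100] [306.1 216. ] [574.  -6. 229.]
top red [ 79 295  54  30  96] [103.8 308.4] [385. 418. 229.]
top yel [286 213  10   8  56] [290.9 216.4] [582.  25. 172.]
top yel [309 222  20   4  35] [318.9 223.5] [565. -38. 172.]
```

View pics/topz.png

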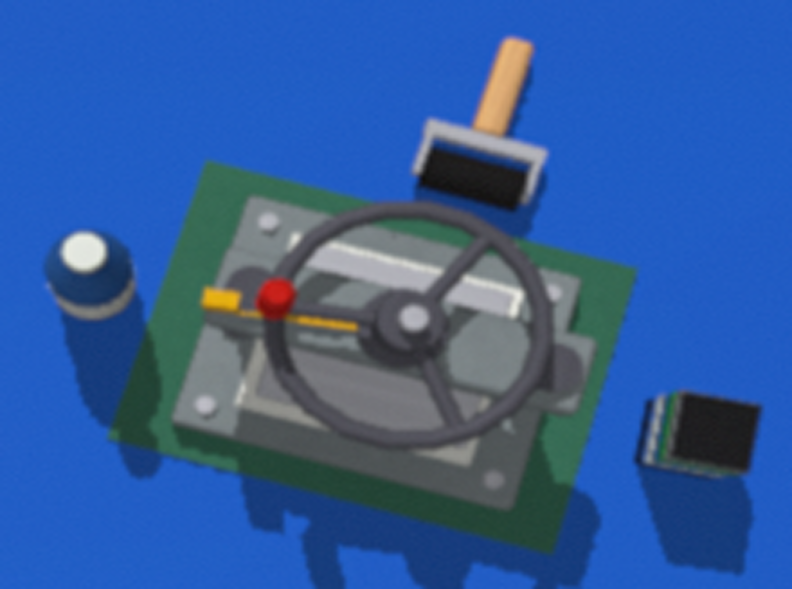

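View pics/scenez.png

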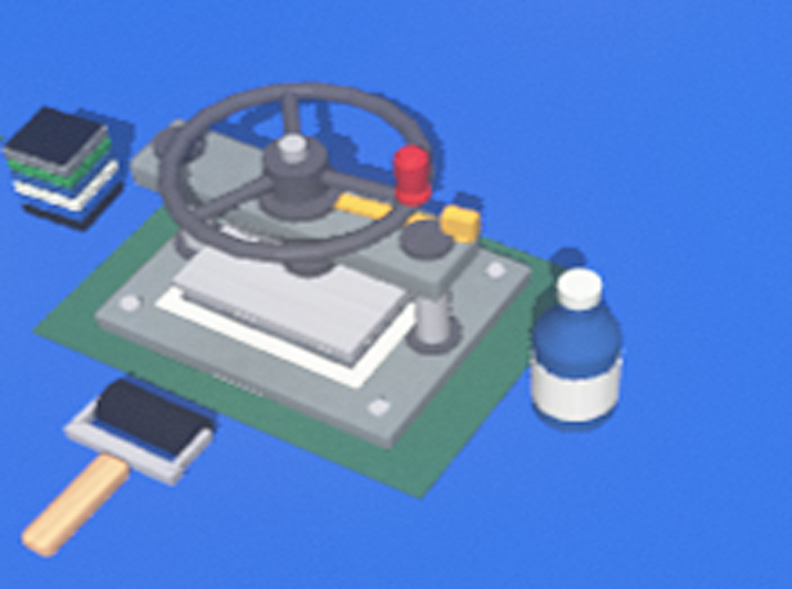

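Run:
```python
from h import *
t=optics.capture("top");s=optics.capture("scene")
print("screw top z205", atz(t,345,222.6,205), atz(s,221.1,166.1,205), tri(ray(t,345,222.6),ray(s,221.1,166.1)))
print("rim", atz(t,343.2,224.7,175))
# scene rim extents zoom: l 160 r 437 t 83 b 260
print("rim s", atz(s,140+298.5/3.6,120+171.5/3.1,175))
print("handle top", atz(t,306.7,215.5,229),atz(s,140+411/3.6,120+153/3.1,229))
print("pointer outer", atz(t,230+203/3.6,120+297/3.1,172.5), atz(s,140+479/3.6,120+218/3.1,172.5))
print("bottle cap", atz(t,230+84/3.6,120+252/3.1,160),atz(s,140+579/3.6,120+279/3.1,160))
print("pads top", atz(t,230+714/3.6,120+433/3.1,87),atz(s,140+57/3.6,120+137/3.1,87))
print("roller", atz(t,230+472/3.6,120+180/3.1,36), atz(t,230+517/3.6,120+40/3.1,15))
```

```text
screw top z205 [562.09143898 -92.01858146 205.        ] [567.15530534 -90.64914628 205.        ] [562.76848778 -92.58165238 199.97053042]
rim [561.63949804 -92.22416102 175.        ]
rim s [568.80456818 -88.44258071 175.        ]
handle top [574.95232968  -7.02241697 229.        ] [581.99741001  -6.12298668 229.        ]
pointer outer [583.72447613  35.16764661 172.5       ] [587.27319263  38.20570478 172.5       ]
bottle cap [620.38213864 110.44021812 160.        ] [621.29265548 111.16202172 160.        ]
pads top [ 486.67911791 -306.34812396   87.        ] [ 493.79551664 -302.2806118    87.        ]
roller [ 702.04666748 -162.9525202    36.        ] [ 830.91842444 -205.67144041   15.        ]
```

```bash
cat >> h.py <<'E'
from scipy.spatial.transform import Rotation as Rn
def pose():
    s=status.get_state(); R=Rn.from_rotvec(s["orientation"]).as_matrix()
    return np.array([*s["eef_pos"],np.degrees(np.arctan2(R[1,0],R[0,0]))]),R
def plan(cur,ways):
    "cur x,y,z(mm),psi(deg); ways list of same. prints rows m/deg rounded, tracking the rounding"
    c=np.array(cur,float)
    for w in ways:
        d=np.array(w,float)-c; p=np.radians(c[3])
        X=np.array([np.cos(p),np.sin(p)]);Y=np.array([np.sin(p),-np.cos(p)])
        tx,ty,tz=np.round([d[:2]@X,d[:2]@Y,-d[2]],1); a=round(-d[3],1)
        print(f"[0,[{tx/1000:.4f},{ty/1000:.4f},{tz/1000:.4f}],[0,0,{a}]],")
        c=c+np.array([*(X*tx+Y*ty),-tz,-a])
    return c
E
python3 - <<'E'
from h import *
p,R=pose(); print(p,np.round(R,3))
w=[]
a=p.copy(); tgt=np.array([515,4,290,170.6])
for i in range(1,17):
    f=i/16; q=a+(tgt-a)*f; q[2]=min(290,a[2]+30*i); w.append(q)
plan(p,w)
E
```

```text
[ 198.77330041 -697.11400902  181.44371486   15.91729964] [[ 0.962  0.274 -0.   ]
 [ 0.274 -0.962  0.   ]
 [-0.    -0.    -1.   ]]
[0,[0.0310,-0.0367,-0.0300],[0,0,-9.7]],
[0,[0.0368,-0.0310,-0.0300],[0,0,-9.6]],
[0,[0.0414,-0.0244,-0.0300],[0,0,-9.7]],
[0,[0.0449,-0.0171,-0.0186],[0,0,-9.7]],
[0,[0.0472,-0.0092,0.0000],[0,0,-9.6]],
[0,[0.0481,-0.0013,0.0000],[0,0,-9.7]],
[0,[0.0475,0.0069,0.0000],[0,0,-9.7]],
[0,[0.0458,0.0147,0.0000],[0,0,-9.6]],
[0,[0.0426,0.0222,0.0000],[0,0,-9.7]],
[0,[0.0383,0.0291,0.0000],[0,0,-9.7]],
[0,[0.0329,0.0351,0.0000],[0,0,-9.6]],
[0,[0.0265,0.0401,0.0000],[0,0,-9.7]],
[0,[0.0194,0.0440,0.0000],[0,0,-9.7]],
[0,[0.0117,0.0466,0.0000],[0,0,-9.6]],
[0,[0.0038,0.0479,0.0000],[0,0,-9.7]],
[0,[-0.0043,0.0479,0.0000],[0,0,-9.7]],
```

View pics/wrist0.png

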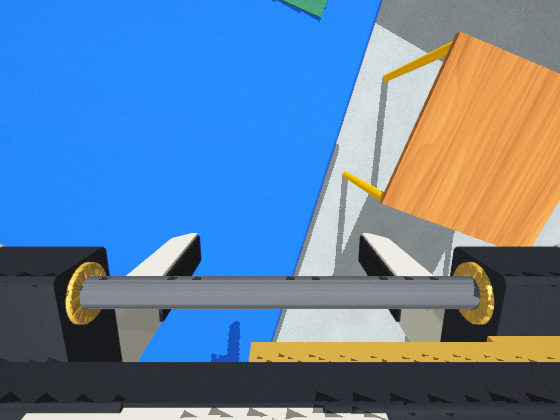

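```bash
python3 -m jog '[[0,[0.031,-0.0367,-0.03],[0,0,-9.7]],[0,[0.0368,-0.031,-0.03],[0,0,-9.6]],[0,[0.0414,-0.0244,-0.03],[0,0,-9.7]],[0,[0.0449,-0.0171,-0.0186],[0,0,-9.7]],[0,[0.0472,-0.0092,0],[0,0,-9.6]],[0,[0.0481,-0.0013,0],[0,0,-9.7]],[0,[0.0475,0.0069,0],[0,0,-9.7]],[0,[0.0458,0.0147,0],[0,0,-9.6]]]'
python3 - <<'E'
from h import *
print(pose()[0]);state()
E
```

```text
clock: 1.35
eef_pos: [357.3, -345.2, 290.5]
orientation: [2.152, 2.288, -0.0]
wrist_force: [0.5, 0.2, -0.8]
finger_gap: 17.8
[ 357.31814421 -345.2263489   290.47837876   93.52940689]
t 1.35 p [ 357.3 -345.2  290.5] o [ 2.152  2.288 -0.   ] F [ 0.48  0.24 -0.85] q [ 1.01  0.23 -0.43  1.95  0.11  0.98  0.58] g 17.8
```

```bash
python3 -m jog '[[0,[0.0426,0.0222,0],[0,0,-9.7]],[0,[0.0383,0.0291,0],[0,0,-9.7]],[0,[0.0329,0.0351,0],[0,0,-9.6]],[0,[0.0265,0.0401,0],[0,0,-9.7]],[0,[0.0194,0.044,0],[0,0,-9.7]],[0,[0.0117,0.0466,0],[0,0,-9.6]],[0,[0.0038,0.0479,0],[0,0,-9.7]],[0,[-0.0043,0.0479,0],[0,0,-9.7]]]'
python3 - <<'E'
from h import *
print(pose()[0]);state()
for n in("scene","top","wrist"):
    c=optics.capture(n); cv2.imwrite(f"pics/{n}1.png",c["frame"])
E
```

```text
clock: 2.35
eef_pos: [515.5, 5.2, 290.5]
orientation: [0.249, 3.131, -0.001]
wrist_force: [1.0, -0.1, -0.4]
finger_gap: 0.5
[515.52115871   5.15439201 290.46243042 170.90220418]
t 2.35 p [515.5   5.2 290.5] o [ 2.490e-01  3.131e+00 -1.000e-03] F [ 0.99 -0.12 -0.39] q [ 0.54  0.32 -0.85  1.9   0.28  1.04  0.97] g 0.5
```

View pics/wrist1.png

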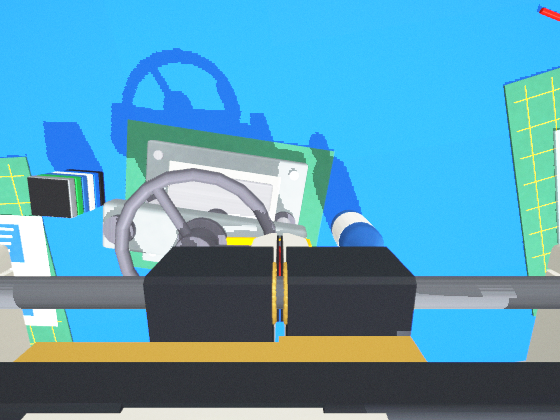

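View pics/scene1.png

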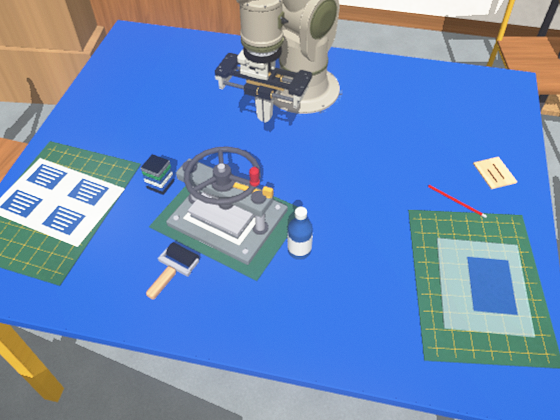

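The wrist view shows the wheel ahead with the bottle at (355,230), and the closed fingertips are at (280,240). The scene view shows the hand clear and behind the handle. Next I lower to about z=195 and approach.

```bash
cat >> h.py <<'E'
AX=np.array([564.,-91.3]); P0=80.6
def way(th,back=0,flip=0,z=194,D=19.):
    ph=np.radians(P0-th); u=np.array([np.cos(ph),np.sin(ph)]); t=np.array([np.sin(ph),-np.cos(ph)])
    p=AX+85*u-(D+back)*t
    return np.array([p[0],p[1],z,P0-th+90+flip])
def fix(p,ref):
    p=p.copy(); p[3]=ref+(p[3]-ref+180)%360-180; return p
E
python3 - <<'E'
from h import *
p,_=pose(); w=way(0,12)
ws=[p+(w-p)*f for f in(.25,.5,.75,1)]
for i,x in enumerate(ws): x[3]=w[3]
ws+=[way(0,6),way(0,3),way(0,3)]
print(w); plan(p,ws)
E
```

```text
[547.29896978  -2.37826143 194.         170.6       ]
[0,[-0.0082,-0.0009,0.0241],[0,0,0.3]],
[0,[-0.0082,-0.0008,0.0240],[0,0,-0.0]],
[0,[-0.0082,-0.0009,0.0241],[0,0,-0.0]],
[0,[-0.0082,-0.0008,0.0241],[0,0,-0.0]],
[0,[-0.0060,0.0000,-0.0000],[0,0,-0.0]],
[0,[-0.0030,0.0000,-0.0000],[0,0,-0.0]],
[0,[-0.0000,0.0000,-0.0000],[0,0,-0.0]],
```

```bash
python3 -m jog '[[0,[-0.0082,-0.0009,0.0241],[0,0,0.3]],[0,[-0.0082,-0.0008,0.024],[0,0,0]],[0,[-0.0082,-0.0009,0.0241],[0,0,0]],[0,[-0.0082,-0.0008,0.0241],[0,0,0]],[0,[-0.006,0,0],[0,0,0]],[0,[-0.003,0,0],[0,0,0]],[0,[0,0,0],[0,0,0]]]'
python3 - <<'E'
from h import *
print(pose()[0]);state()
for n in("scene","top"):
    c=optics.capture(n); x0,y0=(140,100) if n=="scene" else(230,120)
    cv2.imwrite(f"pics/{n}2.png",cv2.resize(c["frame"][y0:y0+190,x0:x0+220],None,fx=3,fy=3,interpolation=cv2.INTER_CUBIC))
E
```

```text
clock: 3.38
eef_pos: [556.1, -6.6, 194.9]
orientation: [0.266, 3.129, -0.0]
wrist_force: [-0.6, 0.5, 0.5]
finger_gap: 0.5
[556.13759532  -6.56331187 194.92790268 170.27030149]
t 3.375 p [556.1  -6.6 194.9] o [ 0.266  3.129 -0.   ] F [-0.57  0.5   0.46] q [ 0.45  0.48 -0.77  1.94  0.43  0.89  0.86] g 0.5
```

View pics/scene2.png

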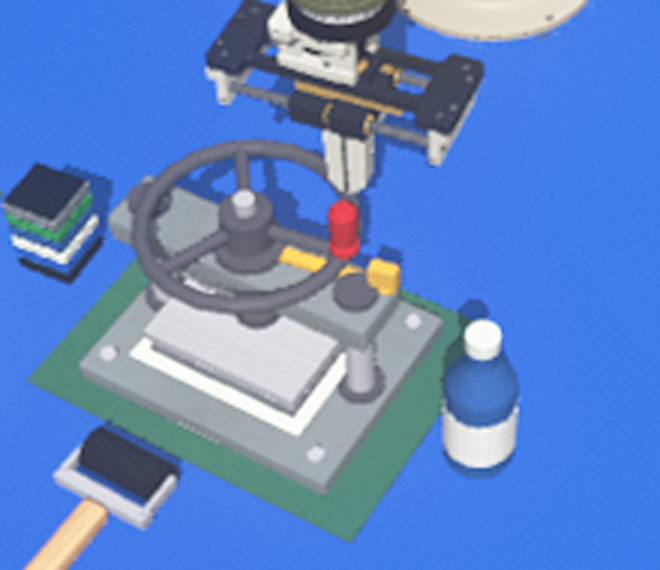

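View pics/top2.png

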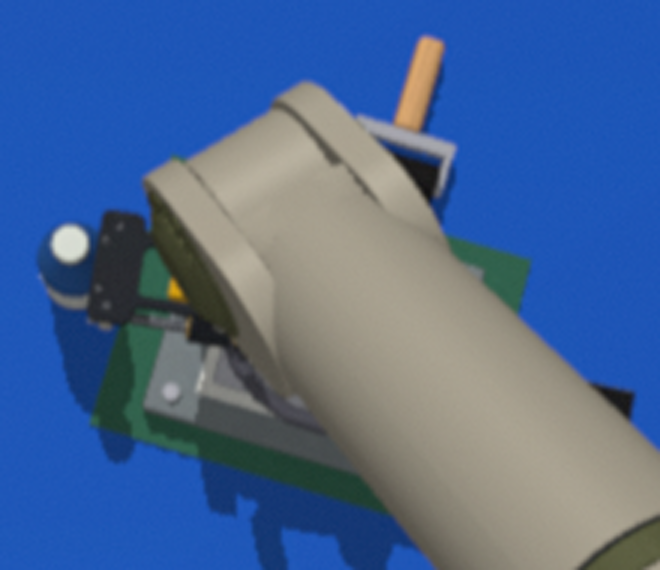

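The scene view shows the closed fingertips at (345,185) just behind the handle at (343,225). They are laterally centred and not yet touching. The arm covers the top view. Next I push.

```bash
cat > nxt.py <<'E'
import sys
from h import *
a,b,n,flip=[float(x) for x in sys.argv[1:5]]
p,_=pose(); ws=[fix(way(t,0,flip),p[3]) for t in np.linspace(a,b,int(n)+1)[1:]]
print(np.round(p,1)); print(np.round(plan(p,ws),1))
E
python3 nxt.py -2 34 8 0
```

```text
[555.8  -6.4 194.7 170.3]
[0,[-0.0067,0.0034,0.0007],[0,0,2.2]],
[0,[-0.0067,0.0012,0.0000],[0,0,4.5]],
[0,[-0.0067,0.0013,0.0000],[0,0,4.5]],
[0,[-0.0068,0.0012,0.0000],[0,0,4.5]],
[0,[-0.0067,0.0012,0.0000],[0,0,4.5]],
[0,[-0.0067,0.0013,0.0000],[0,0,4.5]],
[0,[-0.0068,0.0012,0.0000],[0,0,4.5]],
[0,[-0.0067,0.0012,0.0000],[0,0,4.5]],
[608.6 -16.5 194.  136.6]
```

```bash
python3 -m jog '[[0,[-0.0067,0.0034,0.0007],[0,0,2.2]],[0,[-0.0067,0.0012,0],[0,0,4.5]],[0,[-0.0067,0.0013,0],[0,0,4.5]],[0,[-0.0068,0.0012,0],[0,0,4.5]],[0,[-0.0067,0.0012,0],[0,0,4.5]],[0,[-0.0067,0.0013,0],[0,0,4.5]],[0,[-0.0068,0.0012,0],[0,0,4.5]],[0,[-0.0067,0.0012,0],[0,0,4.5]]]'
python3 - <<'E'
from h import *
print(pose()[0]);state()
for n in("scene","wrist"):
    c=optics.capture(n); 
    if n=="scene": cv2.imwrite(f"pics/{n}3.png",cv2.resize(c["frame"][100:290,140:360],None,fx=3,fy=3,interpolation=cv2.INTER_CUBIC))
    else: cv2.imwrite(f"pics/{n}3.png",c["frame"])
E
python3 nxt.py 34 74 8 0
```

```text
clock: 4.47
eef_pos: [609.1, -16.2, 193.4]
orientation: [1.167, 2.917, 0.0]
wrist_force: [-0.8, 0.3, -1.1]
finger_gap: 0.1
[609.12431551 -16.18634852 193.35985347 136.39492922]
t 4.475 p [609.1 -16.2 193.4] o [1.167 2.917 0.   ] F [-0.82  0.31 -1.09] q [ 0.34  0.5  -0.59  1.84  0.35  0.91  0.39] g 0.1
[609.3 -16.5 193.3 136.5]
[0,[-0.0069,0.0008,-0.0007],[0,0,4.9]],
[0,[-0.0075,0.0014,-0.0000],[0,0,5.0]],
[0,[-0.0075,0.0013,-0.0000],[0,0,5.0]],
[0,[-0.0075,0.0013,-0.0000],[0,0,5.0]],
[0,[-0.0075,0.0014,-0.0000],[0,0,5.0]],
[0,[-0.0074,0.0013,-0.0000],[0,0,5.0]],
[0,[-0.0075,0.0013,-0.0000],[0,0,5.0]],
[0,[-0.0075,0.0014,-0.0000],[0,0,5.0]],
[646.3 -62.7 194.   96.6]
```

View pics/scene3.png

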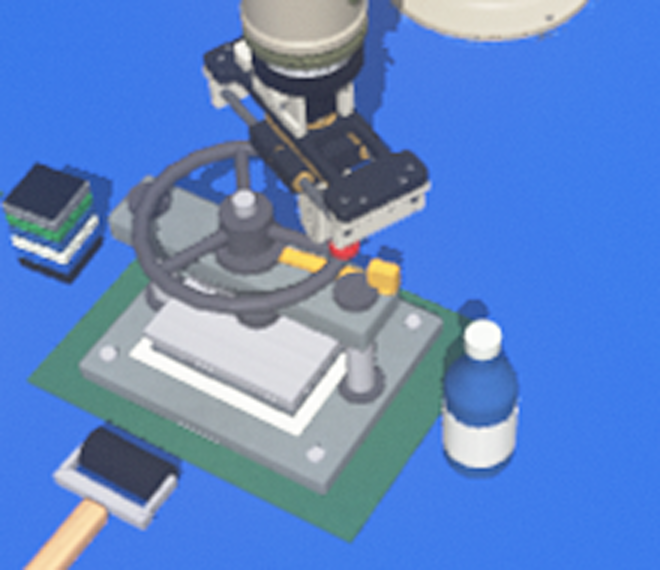

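View pics/wrist3.png

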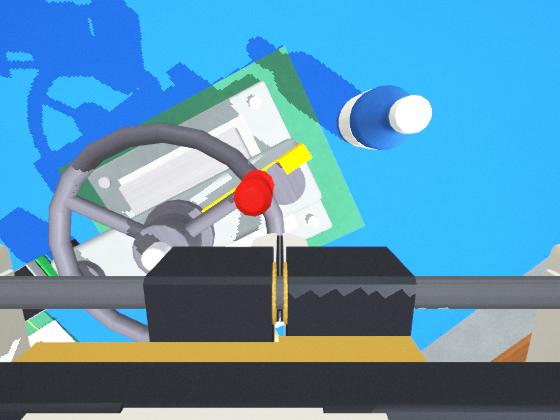

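Run:
```python
from h import *
p,R=pose()
for n in("scene","wrist"):
    c=optics.capture(n); print(n,"tcp px",np.round(proj(c,p[:3]),1),"tcp+60",np.round(proj(c,p[:3]+[0,0,60]),1), "handle mid px model",np.round(proj(c,[577.9,-7.4,205]),1),"top",np.round(proj(c,[577.9,-7.4,229]),1),"foot",np.round(proj(c,[577.9,-7.4,181]),1))
    m=red(c["frame"]);k,_,st,ce=cv2.connectedComponentsWithStats(m)
    for i in range(1,k):
        if st[i,4]>8: print(st[i],np.round(ce[i],1))
    if n=="wrist": cv2.imwrite("pics/wz.png",cv2.resize(c["frame"][120:300,190:370],None,fx=3.3,fy=3.3,interpolation=cv2.INTER_CUBIC))
    else: cv2.imwrite("pics/sz.png",cv2.resize(c["frame"][140:220,200:300],None,fx=7,fy=7,interpolation=cv2.INTER_CUBIC))
```

```text
scene tcp px [247.5 187.8] tcp+60 [246.1 170.1] handle mid px model [254.5 175. ] top [254.1 168. ] foot [254.9 181.9]
[250 182   9   3  15] [254.7 183.3]
[429 185  53  30  98] [455.  199.7]
wrist tcp px [280.1 229.4] tcp+60 [280.3 265.7] handle mid px model [256.9 192.2] top [253.9 200.3] foot [259.3 185.9]
[ 235  171   40   47 1397] [255.1 194.5]
```

View pics/wz.png

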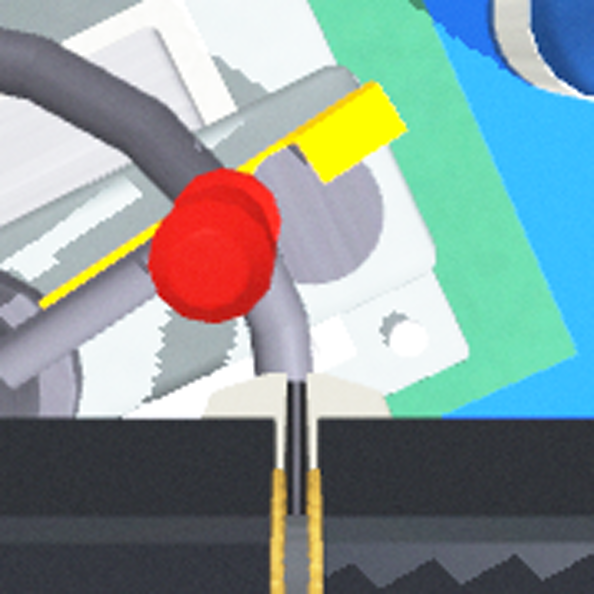

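View pics/sz.png

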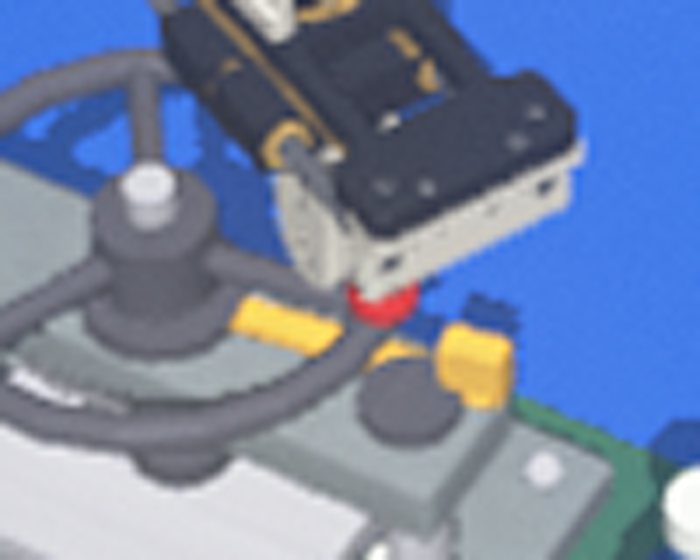

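Run:
```python
from h import *
c=optics.capture("scene")
for z in (195,215,230,245,280): print(z,np.round((np.array(proj(c,[556.1,-6.6,z]))-[140,100])*3,0), np.round((np.array(proj(c,[515.5,5.2,z+95.5])),)))
b=cv2.imread("pics/scene1.png")
cv2.imwrite("pics/s1z.png",cv2.resize(b[40:160,200:320],None,fx=5,fy=5,interpolation=cv2.INTER_CUBIC))
```

```text
195 [352. 213.] [[265. 130.]]
215 [351. 196.] [[265. 124.]]
230 [350. 183.] [[265. 119.]]
245 [349. 169.] [[264. 114.]]
280 [348. 136.] [[264. 101.]]
```

View pics/s1z.png

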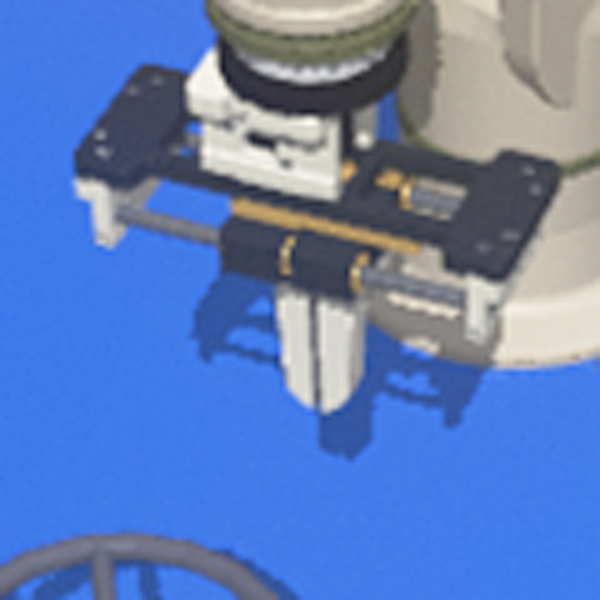

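Run:
```python
from h import *
T=np.array([[.274,.934,.231,261.606],[-.962,.266,.063,-679.073],[-.002,-.239,.971,384.291],[0,0,0,1]]);
K=optics.capture("wrist")["K"]; c={"K":K,"T":T}
p=np.array([198.77,-697.11,181.44]);X=np.array([.962,.274,0]);Y=np.array([.274,-.962,0])
for dz in(0,20,40):
  for x in(7.5,-7.5):
    for y in(-46.7,-64): print(dz,x,y,np.round(proj(c,p+X*x+Y*y+[0,0,dz]),0))
b=cv2.imread("pics/wrist0.png"); cv2.imwrite("pics/w0z.png",cv2.resize(b[200:380,80:260],None,fx=3.3,fy=3.3,interpolation=cv2.INTER_CUBIC))
```

```text
0 7.5 -46.7 [213. 218.]
0 7.5 -64 [189. 218.]
0 -7.5 -46.7 [215. 238.]
0 -7.5 -64 [190. 238.]
20 7.5 -46.7 [207. 226.]
20 7.5 -64 [179. 226.]
20 -7.5 -46.7 [208. 248.]
20 -7.5 -64 [181. 248.]
40 7.5 -46.7 [198. 237.]
40 7.5 -64 [168. 237.]
40 -7.5 -46.7 [200. 261.]
40 -7.5 -64 [170. 261.]
```

View pics/w0z.png

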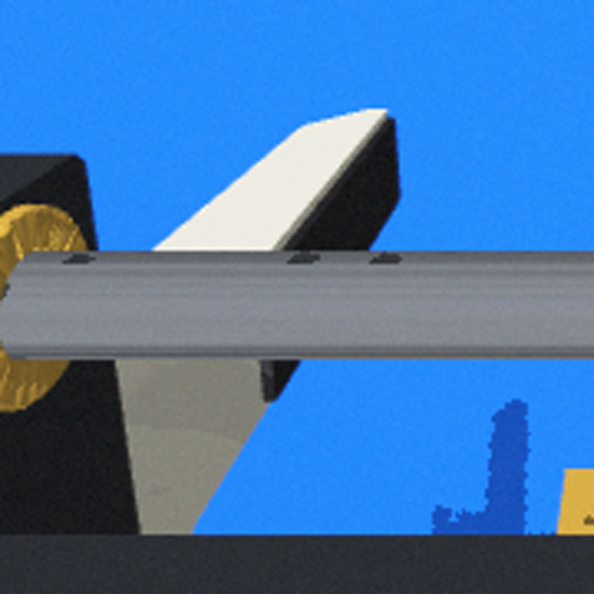

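The comparison settles it. In the starting wrist view the fingertip edges sit at (198,233) and (201,259), which fits fingers ending about 37 mm above the reported TCP. The tips therefore passed just over the handle, the wheel did not move, and there was no contact. I go back behind the handle and work with the TCP about 37 mm lower.

Run:
```python
from h import *
p,_=pose(); w=way(0,14,0,235)
ws=[]
for i in range(1,6):
    q=p+(w-p)*min(1,i/5); q[2]=min(235,p[2]+21*i) ; ws.append(q)
ws+=[way(0,14,0,205),way(0,14,0,175),way(0,14,0,158)]
plan(p,ws)
```

```text
[0,[0.0111,-0.0066,-0.0210],[0,0,-6.8]],
[0,[0.0118,-0.0052,-0.0208],[0,0,-6.8]],
[0,[0.0123,-0.0039,0.0000],[0,0,-6.7]],
[0,[0.0127,-0.0023,0.0000],[0,0,-6.8]],
[0,[0.0129,-0.0008,0.0000],[0,0,-6.8]],
[0,[0.0000,-0.0000,0.0300],[0,0,-0.0]],
[0,[0.0000,-0.0000,0.0300],[0,0,-0.0]],
[0,[0.0000,-0.0000,0.0170],[0,0,-0.0]],
```

```bash
python3 -m jog '[[0,[0.0111,-0.0066,-0.021],[0,0,-6.8]],[0,[0.0118,-0.0052,-0.0208],[0,0,-6.8]],[0,[0.0123,-0.0039,0],[0,0,-6.7]],[0,[0.0127,-0.0023,0],[0,0,-6.8]],[0,[0.0129,-0.0008,0],[0,0,-6.8]],[0,[0,0,0.03],[0,0,0]],[0,[0,0,0.03],[0,0,0]],[0,[0,0,0.016],[0,0,0]]]'
python3 - <<'E'
from h import *
print(pose()[0]);state()
c=optics.capture("scene"); cv2.imwrite(f"pics/scene4.png",cv2.resize(c["frame"][100:260,170:360],None,fx=3.6,fy=3.6,interpolation=cv2.INTER_CUBIC))
E
```

```text
clock: 5.78
eef_pos: [544.8, -2.4, 157.9]
orientation: [-0.258, -3.13, 0.0]
wrist_force: [-0.5, 0.0, 0.7]
finger_gap: 0.6
[544.81475707  -2.41643357 157.8641287  170.55684318]
t 5.775 p [544.8  -2.4 157.9] o [-0.258 -3.13   0.   ] F [-0.47  0.03  0.66] q [ 0.42  0.51 -0.74  2.01  0.47  0.81  0.82] g 0.6
```

View pics/scene4.png

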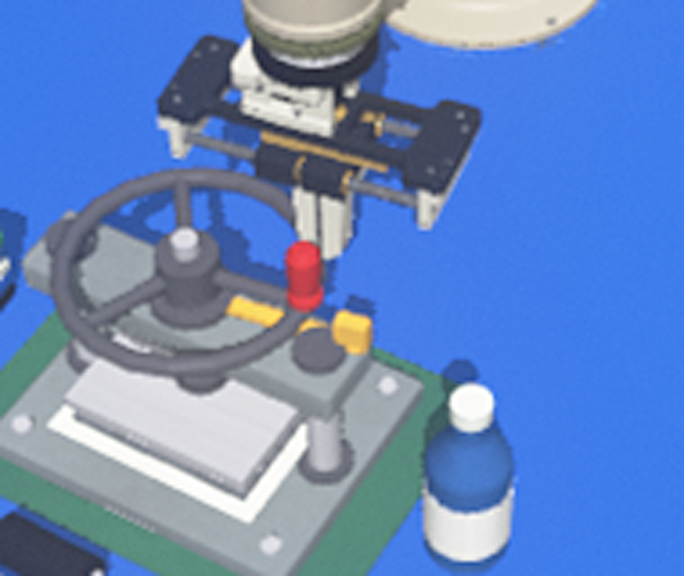

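```bash
sed -i 's/z=194,D/z=158,D/' h.py
python3 - <<'E'
from h import *
p,_=pose(); plan(p,[way(0,7),way(0,2)]+[way(t) for t in(2,6,10,14,18,18)])
E
```

```text
[0,[-0.0079,0.0006,-0.0014],[0,0,-0.0]],
[0,[-0.0050,0.0000,-0.0000],[0,0,-0.0]],
[0,[-0.0050,0.0006,-0.0000],[0,0,2.0]],
[0,[-0.0060,0.0012,-0.0000],[0,0,4.0]],
[0,[-0.0060,0.0011,-0.0000],[0,0,4.0]],
[0,[-0.0060,0.0011,-0.0000],[0,0,4.0]],
[0,[-0.0059,0.0011,-0.0000],[0,0,4.0]],
[0,[-0.0000,0.0000,-0.0000],[0,0,-0.0]],
```

```bash
python3 -m jog '[[0,[-0.0079,0.0006,-0.001],[0,0,0]],[0,[-0.005,0,0],[0,0,0]],[0,[-0.005,0.0006,0],[0,0,2]],[0,[-0.006,0.0012,0],[0,0,4]],[0,[-0.006,0.0011,0],[0,0,4]],[0,[-0.006,0.0011,0],[0,0,4]],[0,[-0.0059,0.0011,0],[0,0,4]]]'
python3 - <<'E'
from h import *
print(pose()[0],way(18));state()
c=optics.capture("scene"); cv2.imwrite(f"pics/scene5.png",cv2.resize(c["frame"][100:260,170:360],None,fx=3.6,fy=3.6,interpolation=cv2.INTER_CUBIC))
c=optics.capture("wrist"); cv2.imwrite(f"pics/wrist5.png",c["frame"])
E
```

```text
clock: 6.7
eef_pos: [587.6, -6.7, 160.5]
orientation: [-0.752, -3.05, -0.0]
wrist_force: [-2.9, 1.7, 1.2]
finger_gap: 0.4
[587.55506758  -6.65422853 160.51298118 152.31863549] [586.24848939  -7.09189635 158.         152.6       ]
t 6.7 p [587.6  -6.7 160.5] o [-0.752 -3.05  -0.   ] F [-2.94  1.69  1.21] q [ 0.35  0.53 -0.64  1.91  0.42  0.83  0.58] g 0.4
```

View pics/scene5.png

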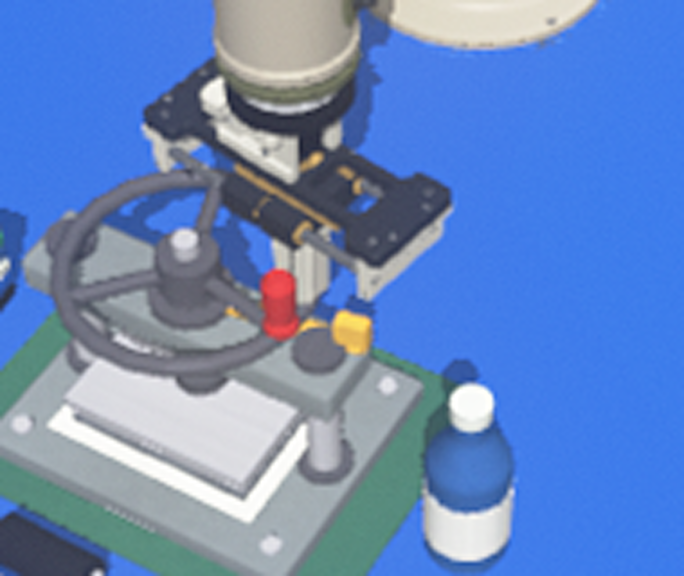

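View pics/wrist5.png

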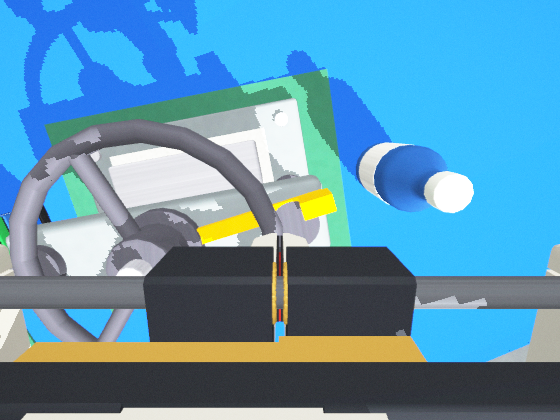

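The scene view shows the handle moved from (305,275) to (279,305) with the fingers against its back, and 3.4 N on the wrist. The wheel is turning.

```bash
cat >> h.py <<'E'
def theta(c):
    m=red(c["frame"]); m[:, :130]=0; m[:,330:]=0; m[:100]=0; m[290:]=0
    v,u=np.nonzero(m)
    if len(u)<15: return None,len(u)
    ue=(u.min()+u.max())/2; vb=v.max()+.5
    best=[]
    for t in range(-10,400):
        a=np.radians(P0-t); q=AX+85*np.array([np.cos(a),np.sin(a)])
        x=np.array(proj(c,[*q,205])); best.append(((x[0]-u.mean())**2+(x[1]+2-v.mean())**2,t))
    return min(best),len(u)
E
cat > nxt.py <<'E'
import sys
from h import *
a,b,n,flip=[float(x) for x in sys.argv[1:5]]
p,_=pose(); ws=[fix(way(t,0,flip),p[3]) for t in np.linspace(a,b,int(n)+1)[1:]]
s=state(); c=optics.capture("scene"); print("theta",theta(c)); cv2.imwrite("pics/cur.png",cv2.resize(c["frame"][100:260,150:360],None,fx=3.4,fy=3.4,interpolation=cv2.INTER_CUBIC))
r=p[:2]-AX; print("post th",(P0+np.degrees(np.arctan(19/85))-np.degrees(np.arctan2(r[1],r[0])))%360,"R",np.hypot(*r),"psi",p[3]); print(np.round(plan(p,ws),1))
E
python3 nxt.py 18 56 8 0
```

```text
t 6.8 p [588.2  -6.8 160.5] o [0.749 3.05  0.   ] F [-1.24  0.62  0.59] q [ 0.35  0.53 -0.64  1.91  0.42  0.83  0.58] g 0.4
theta ((np.float64(6.906881863797066), 17), 68)
post th 19.16683627504632 R 87.89124373037502 psi 152.40268566152858
[0,[-0.0055,0.0002,0.0025],[0,0,4.6]],
[0,[-0.0071,0.0012,-0.0000],[0,0,4.7]],
[0,[-0.0071,0.0013,-0.0000],[0,0,4.8]],
[0,[-0.0071,0.0013,-0.0000],[0,0,4.7]],
[0,[-0.0071,0.0013,-0.0000],[0,0,4.8]],
[0,[-0.0071,0.0013,-0.0000],[0,0,4.7]],
[0,[-0.0071,0.0013,-0.0000],[0,0,4.8]],
[0,[-0.0071,0.0013,-0.0000],[0,0,4.7]],
[633.4 -38.6 158.  114.6]
```

```bash
python3 -m jog '[[0,[-0.0055,0.0002,0.0015],[0,0,4.6]],[0,[-0.0071,0.0012,0],[0,0,4.7]],[0,[-0.0071,0.0013,0],[0,0,4.8]],[0,[-0.0071,0.0013,0],[0,0,4.7]],[0,[-0.0071,0.0013,0],[0,0,4.8]],[0,[-0.0071,0.0013,0],[0,0,4.7]],[0,[-0.0071,0.0013,0],[0,0,4.8]],[0,[-0.0071,0.0013,0],[0,0,4.7]]]'; python3 nxt.py 56 96 8 0
```

```text
clock: 7.85
eef_pos: [632.7, -37.8, 158.7]
orientation: [-1.695, -2.644, -0.001]
wrist_force: [-2.3, 3.4, 1.2]
finger_gap: 1.2
t 7.85 p [632.7 -37.8 158.7] o [-1.695e+00 -2.644e+00 -1.000e-03] F [-2.28  3.38  1.16] q [ 0.27  0.55 -0.44  1.82  0.3   0.84  0.11] g 1.2
theta (None, 1)
post th 55.26596890408467 R 87.10067943485667 psi 114.67301059177338
[0,[-0.0086,0.0016,0.0007],[0,0,5.1]],
[0,[-0.0075,0.0013,-0.0000],[0,0,5.0]],
[0,[-0.0074,0.0013,-0.0000],[0,0,5.0]],
[0,[-0.0075,0.0014,-0.0000],[0,0,5.0]],
[0,[-0.0075,0.0013,-0.0000],[0,0,5.0]],
[0,[-0.0075,0.0013,-0.0000],[0,0,5.0]],
[0,[-0.0074,0.0014,-0.0000],[0,0,5.0]],
[0,[-0.0075,0.0013,-0.0000],[0,0,5.0]],
[651.  -95.5 158.   74.6]
```

View pics/cur.png

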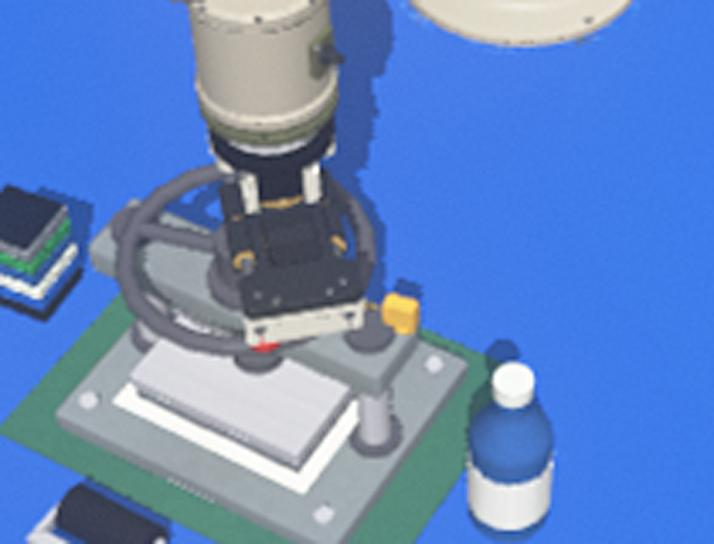

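Force is 4 N and steady. The red foot peeks out at (265,347) under the gripper, which is where it should be.

```bash
python3 -m jog '[[0,[-0.008,0.0016,0.0005],[0,0,5]],[0,[-0.0075,0.0013,0],[0,0,5]],[0,[-0.0074,0.0013,0],[0,0,5]],[0,[-0.0075,0.0014,0],[0,0,5]],[0,[-0.0075,0.0013,0],[0,0,5]],[0,[-0.0075,0.0013,0],[0,0,5]],[0,[-0.0074,0.0014,0],[0,0,5]],[0,[-0.0075,0.0013,0],[0,0,5]]]'; python3 nxt.py 96 136 8 0
```

```text
clock: 8.9
eef_pos: [651.6, -94.8, 158.4]
orientation: [2.497, 1.907, 0.003]
wrist_force: [1.0, 3.9, 0.4]
finger_gap: 0.2
t 8.9 p [651.6 -94.8 158.4] o [2.497 1.907 0.003] F [0.97 3.9  0.36] q [ 0.22  0.55 -0.25  1.77  0.17  0.84 -0.37] g 0.2
theta (None, 7)
post th 95.50341118455484 R 87.64466106711464 psi 74.73666927032205
[0,[-0.0083,0.0009,0.0004],[0,0,5.1]],
[0,[-0.0075,0.0014,-0.0000],[0,0,5.0]],
[0,[-0.0075,0.0013,-0.0000],[0,0,5.0]],
[0,[-0.0075,0.0013,-0.0000],[0,0,5.0]],
[0,[-0.0075,0.0014,-0.0000],[0,0,5.0]],
[0,[-0.0074,0.0013,-0.0000],[0,0,5.0]],
[0,[-0.0075,0.0013,-0.0000],[0,0,5.0]],
[0,[-0.0075,0.0013,-0.0000],[0,0,5.0]],
[ 627.9 -150.4  158.    34.6]
```

View pics/cur.png

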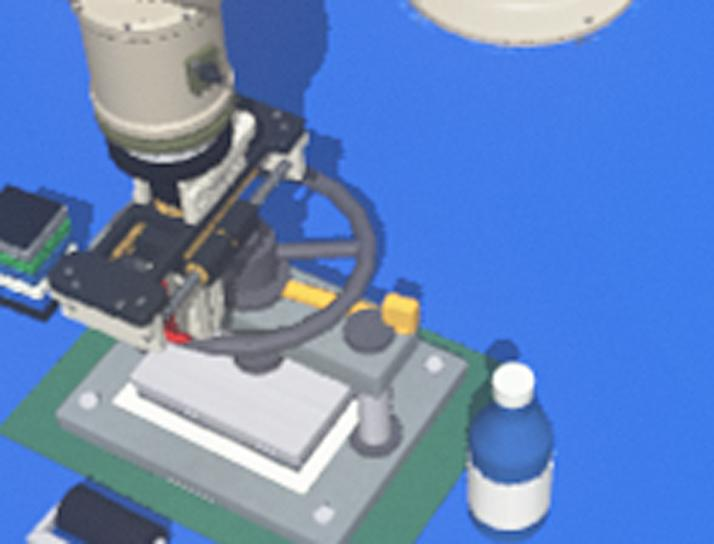

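The handle is at (175,330), just ahead of the fingers at (205,310). I continue.

```bash
python3 -m jog '[[0,[-0.008,0.0009,0.0003],[0,0,5]],[0,[-0.0075,0.0014,0],[0,0,5]],[0,[-0.0075,0.0013,0],[0,0,5]],[0,[-0.0075,0.0013,0],[0,0,5]],[0,[-0.0075,0.0014,0],[0,0,5]],[0,[-0.0074,0.0013,0],[0,0,5]],[0,[-0.0075,0.0013,0],[0,0,5]],[0,[-0.0075,0.0013,0],[0,0,5]]]'; python3 nxt.py 136 176 8 0
```

```text
clock: 9.95
eef_pos: [628.6, -150.8, 158.3]
orientation: [2.997, 0.939, 0.004]
wrist_force: [3.1, 1.9, 1.4]
finger_gap: 0.5
t 9.95 p [ 628.6 -150.8  158.3] o [2.997 0.939 0.004] F [3.14 1.94 1.36] q [ 0.18  0.53 -0.05  1.81  0.04  0.8  -0.85] g 0.5
theta (None, 0)
post th 135.8409274968085 R 87.78243347227233 psi 34.780760906204314
[0,[-0.0079,0.0007,0.0003],[0,0,5.2]],
[0,[-0.0075,0.0013,0.0000],[0,0,5.0]],
[0,[-0.0074,0.0014,0.0000],[0,0,5.0]],
[0,[-0.0075,0.0013,0.0000],[0,0,5.0]],
[0,[-0.0075,0.0013,0.0000],[0,0,5.0]],
[0,[-0.0075,0.0014,0.0000],[0,0,5.0]],
[0,[-0.0075,0.0013,0.0000],[0,0,5.0]],
[0,[-0.0074,0.0013,0.0000],[0,0,5.0]],
[ 575.  -177.7  158.    -5.4]
```

View pics/cur.png

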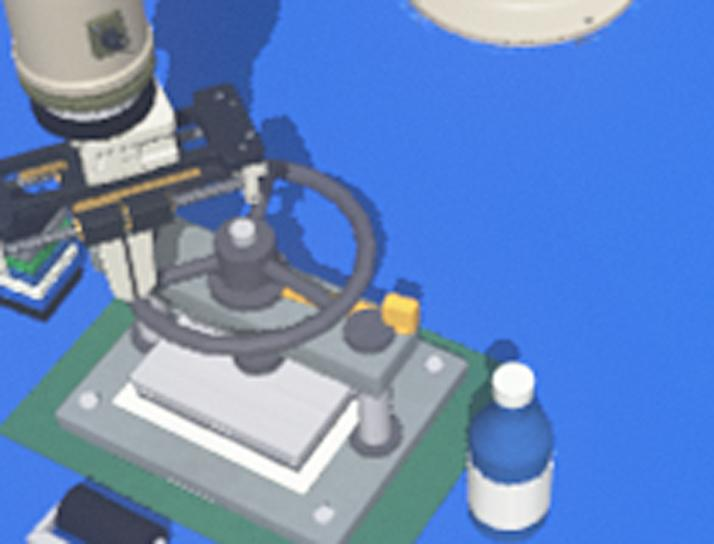

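```bash
python3 -m jog '[[0,[-0.0079,0.0007,0.0003],[0,0,5.2]],[0,[-0.0075,0.0013,0],[0,0,5]],[0,[-0.0074,0.0014,0],[0,0,5]],[0,[-0.0075,0.0013,0],[0,0,5]],[0,[-0.0075,0.0013,0],[0,0,5]],[0,[-0.0075,0.0014,0],[0,0,5]],[0,[-0.0075,0.0013,0],[0,0,5]],[0,[-0.0074,0.0013,0],[0,0,5]]]'; python3 nxt.py 176 212 8 0;  python3 - <<'E'
from h import *
c=optics.capture("top"); cv2.imwrite("pics/topc.png",c["frame"][120:310,230:450].repeat(3,0).repeat(3,1))
E
```

```text
clock: 11.0
eef_pos: [575.0, -178.4, 158.1]
orientation: [3.137, -0.148, 0.005]
wrist_force: [3.6, 0.0, 1.3]
finger_gap: 0.3
t 11.0 p [ 575.  -178.4  158.1] o [ 3.137 -0.148  0.005] F [3.65 0.04 1.28] q [ 0.11  0.48  0.14  1.92 -0.1   0.74 -1.36] g 0.3
theta (None, 1)
post th 176.0187803968736 R 87.80305179843812 psi -5.3963136176176345
[0,[-0.0069,0.0005,0.0001],[0,0,4.5]],
[0,[-0.0067,0.0013,-0.0000],[0,0,4.5]],
[0,[-0.0067,0.0012,-0.0000],[0,0,4.5]],
[0,[-0.0067,0.0012,-0.0000],[0,0,4.5]],
[0,[-0.0068,0.0012,-0.0000],[0,0,4.5]],
[0,[-0.0067,0.0013,-0.0000],[0,0,4.5]],
[0,[-0.0067,0.0012,-0.0000],[0,0,4.5]],
[0,[-0.0067,0.0012,-0.0000],[0,0,4.5]],
[ 522.1 -167.6  158.   -41.4]
```

View pics/cur.png

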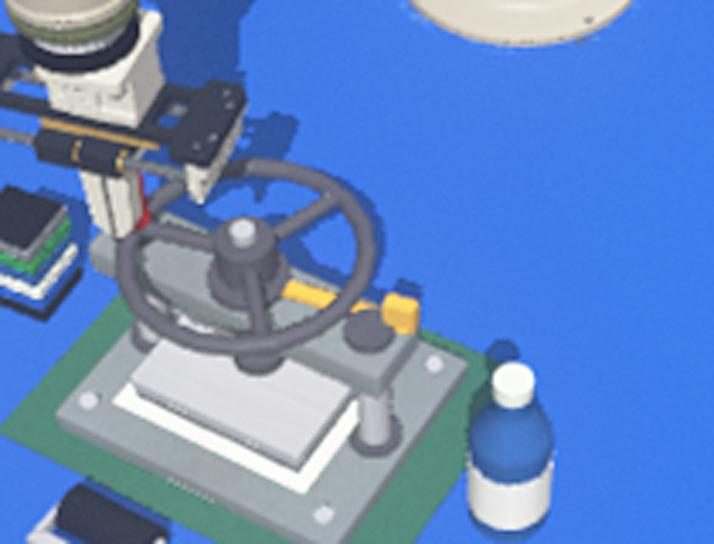

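View pics/topc.png

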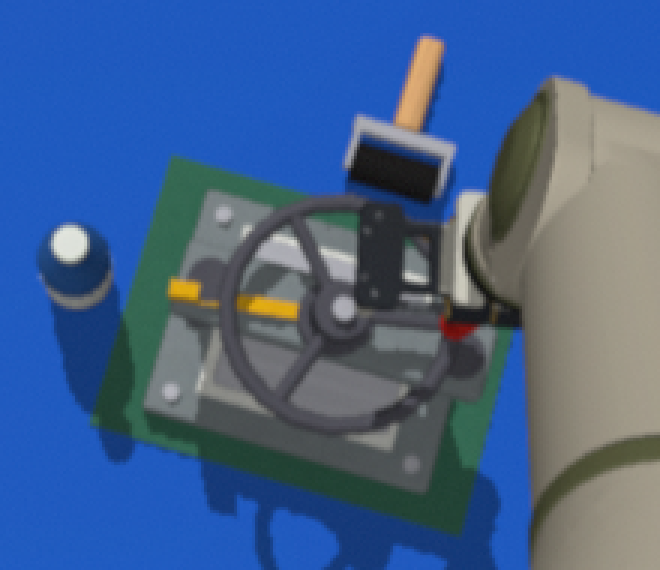

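The top view shows the handle at (460,325), opposite the pointer, with the fingers against it. That is about 176°. Now I back off 25 mm, turn the hand by half a turn and re-engage with the other face.

```bash
python3 -m jog '[[0,[0.012,0,0],[0,0,0]],[0,[0.014,0,0],[0,0,0]],[0,[0,0,0],[0,0,-10]],[0,[0,0,0],[0,0,-10]],[0,[0,0,0],[0,0,-10]],[0,[0,0,0],[0,0,-10]],[0,[0,0,0],[0,0,-10]],[0,[0,0,0],[0,0,-10]]]' && python3 -m jog '[[0,[0,0,0],[0,0,-10]],[0,[0,0,0],[0,0,-10]],[0,[0,0,0],[0,0,-10]],[0,[0,0,0],[0,0,-10]],[0,[0,0,0],[0,0,-10]],[0,[0,0,0],[0,0,-10]],[0,[0,0,0],[0,0,-10]],[0,[0,0,0],[0,0,-10]]]';  python3 -m jog '[[0,[0,0,0],[0,0,-10]],[0,[0,0,0],[0,0,-10]],[0,[0,0,0],[0,0,-10]],[0,[0,0,0],[0,0,-10]],[0,[0,0,0],[0,0,0]]]'
python3 - <<'E'
from h import *
p,_=pose();print(p);state()
f=lambda *a:fix(way(*a),p[3])
plan(p,[f(176,17,180),f(176,10,180),f(176,5,180),f(177,0,180),f(180,0,180),f(184,0,180),f(188,0,180),f(192,0,180)])
E
```

```text
clock: 12.1
eef_pos: [600.5, -180.5, 157.0]
orientation: [-2.787, -1.449, 0.0]
wrist_force: [1.0, -0.2, 0.2]
finger_gap: 0.8
clock: 13.1
eef_pos: [600.5, -180.7, 157.1]
orientation: [-1.205, -2.901, -0.001]
wrist_force: [-0.2, -0.1, -0.0]
finger_gap: 0.3
clock: 13.72
eef_pos: [600.2, -180.9, 156.9]
orientation: [-0.152, -3.138, -0.002]
wrist_force: [-0.1, -1.1, 0.2]
finger_gap: 0.2
[ 600.17850005 -180.88933577  156.92826349  174.45263504]
t 13.725 p [ 600.2 -180.9  156.9] o [-1.520e-01 -3.138e+00 -2.000e-03] F [-0.1  -1.11  0.2 ] q [ 0.68  0.6  -0.73  1.83  0.5   0.91  1.19] g 0.2
[0,[0.0085,0.0008,-0.0011],[0,0,-0.1]],
[0,[0.0070,-0.0000,0.0000],[0,0,-0.0]],
[0,[0.0050,-0.0000,0.0000],[0,0,-0.0]],
[0,[0.0064,-0.0004,0.0000],[0,0,1.0]],
[0,[0.0045,-0.0009,0.0000],[0,0,3.0]],
[0,[0.0060,-0.0011,0.0000],[0,0,4.0]],
[0,[0.0060,-0.0011,0.0000],[0,0,4.0]],
[0,[0.0059,-0.0011,0.0000],[0,0,4.0]],
```

```bash
python3 -m jog '[[0,[0.0085,0.0008,-0.0005],[0,0,0]],[0,[0.007,0,0],[0,0,0]],[0,[0.005,0,0],[0,0,0]],[0,[0.0064,-0.0004,0],[0,0,1]],[0,[0.0045,-0.0009,0],[0,0,3]],[0,[0.006,-0.0011,0],[0,0,4]],[0,[0.006,-0.0011,0],[0,0,4]],[0,[0.0059,-0.0011,0],[0,0,4]]]'; python3 nxt.py 192 232 8 180
```

```text
clock: 14.72
eef_pos: [550.7, -177.3, 158.2]
orientation: [0.591, 3.084, -0.0]
wrist_force: [2.9, -0.1, -1.2]
finger_gap: 0.4
t 14.725 p [ 550.7 -177.3  158.2] o [ 0.591  3.084 -0.   ] F [ 2.93 -0.13 -1.23] q [ 0.68  0.53 -0.67  1.94  0.44  0.82  0.96] g 0.4
theta ((np.float64(20.563591251027916), 191), 19)
post th 192.01870180852075 R 87.04302078624677 psi 158.31258081672033
[0,[0.0074,-0.0014,0.0002],[0,0,4.7]],
[0,[0.0075,-0.0014,0.0000],[0,0,5.0]],
[0,[0.0075,-0.0013,0.0000],[0,0,5.0]],
[0,[0.0075,-0.0013,0.0000],[0,0,5.0]],
[0,[0.0075,-0.0013,0.0000],[0,0,5.0]],
[0,[0.0074,-0.0014,0.0000],[0,0,5.0]],
[0,[0.0075,-0.0013,0.0000],[0,0,5.0]],
[0,[0.0075,-0.0013,0.0000],[0,0,5.0]],
[ 498.5 -148.7  158.   118.6]
```

View pics/cur.png

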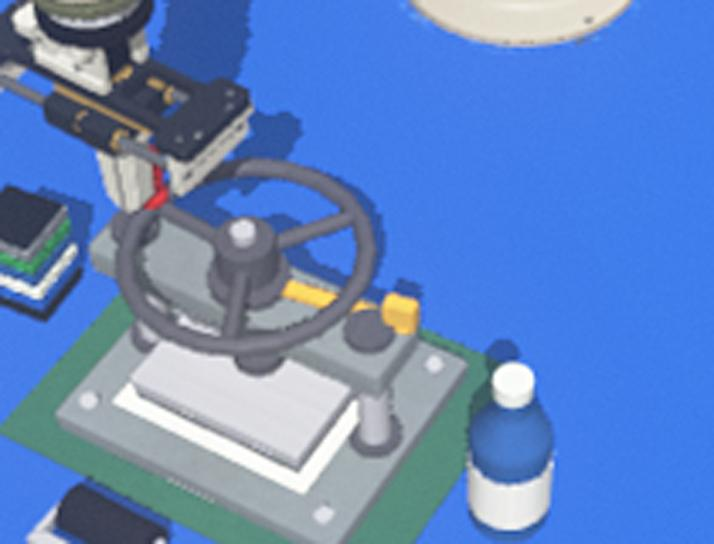

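The fingers are back on the handle at (158,190). I continue.

```bash
python3 -m jog '[[0,[0.0074,0,0],[0,0,4.7]],[0,[0.0075,-0.0014,0],[0,0,5]],[0,[0.0075,-0.0013,0],[0,0,5]],[0,[0.0075,-0.0013,0],[0,0,5]],[0,[0.0075,-0.0013,0],[0,0,5]],[0,[0.0074,-0.0014,0],[0,0,5]],[0,[0.0075,-0.0013,0],[0,0,5]],[0,[0.0075,-0.0013,0],[0,0,5]]]'; python3 nxt.py 232 272 8 180
```

```text
clock: 15.78
eef_pos: [498.6, -147.8, 158.2]
orientation: [1.602, 2.701, -0.0]
wrist_force: [1.0, -3.0, -1.1]
finger_gap: 0.5
t 15.775 p [ 498.6 -147.8  158.2] o [ 1.602  2.701 -0.   ] F [ 0.98 -2.97 -1.09] q [ 0.54  0.42 -0.5   2.07  0.31  0.72  0.35] g 0.5
theta ((np.float64(31.585618447550853), 233), 26)
post th 232.38853144746352 R 86.44834907943452 psi 118.64052969510196
[0,[0.0068,-0.0018,0.0002],[0,0,5.0]],
[0,[0.0074,-0.0014,0.0000],[0,0,5.0]],
[0,[0.0075,-0.0013,0.0000],[0,0,5.0]],
[0,[0.0075,-0.0013,0.0000],[0,0,5.0]],
[0,[0.0075,-0.0013,0.0000],[0,0,5.0]],
[0,[0.0075,-0.0014,0.0000],[0,0,5.0]],
[0,[0.0075,-0.0013,0.0000],[0,0,5.0]],
[0,[0.0074,-0.0013,0.0000],[0,0,5.0]],
[476.9 -93.2 158.   78.6]
```

View pics/cur.png

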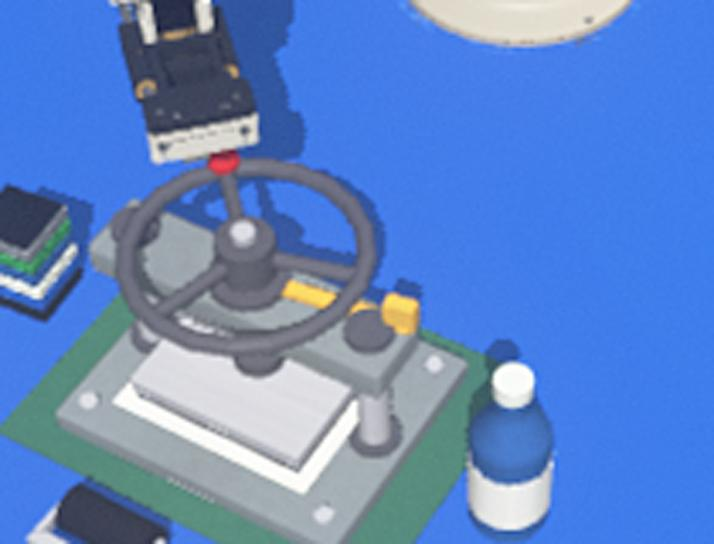

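```bash
python3 -m jog '[[0,[0.0068,-0.0013,0],[0,0,5]],[0,[0.0074,-0.0014,0],[0,0,5]],[0,[0.0075,-0.0013,0],[0,0,5]],[0,[0.0075,-0.0013,0],[0,0,5]],[0,[0.0075,-0.0013,0],[0,0,5]],[0,[0.0075,-0.0014,0],[0,0,5]],[0,[0.0075,-0.0013,0],[0,0,5]],[0,[0.0074,-0.0013,0],[0,0,5]]]'; python3 nxt.py 272 312 8 180
```

```text
clock: 16.82
eef_pos: [476.8, -92.9, 158.1]
orientation: [2.428, 1.992, -0.001]
wrist_force: [0.2, -2.1, 3.2]
finger_gap: 0.5
t 16.825 p [476.8 -92.9 158.1] o [ 2.428e+00  1.992e+00 -1.000e-03] F [ 0.23 -2.05  3.16] q [ 0.32  0.36 -0.32  2.15  0.19  0.66 -0.33] g 0.5
theta ((np.float64(1.1984099351423119), 272), 106)
post th 272.1423279925421 R 87.19019001985417 psi 78.72462424119588
[0,[0.0073,-0.0012,0.0001],[0,0,5.1]],
[0,[0.0075,-0.0013,0.0000],[0,0,5.0]],
[0,[0.0075,-0.0013,0.0000],[0,0,5.0]],
[0,[0.0074,-0.0014,0.0000],[0,0,5.0]],
[0,[0.0075,-0.0013,0.0000],[0,0,5.0]],
[0,[0.0075,-0.0013,0.0000],[0,0,5.0]],
[0,[0.0075,-0.0014,0.0000],[0,0,5.0]],
[0,[0.0075,-0.0013,0.0000],[0,0,5.0]],
[496.1 -36.7 158.   38.6]
```

View pics/cur.png

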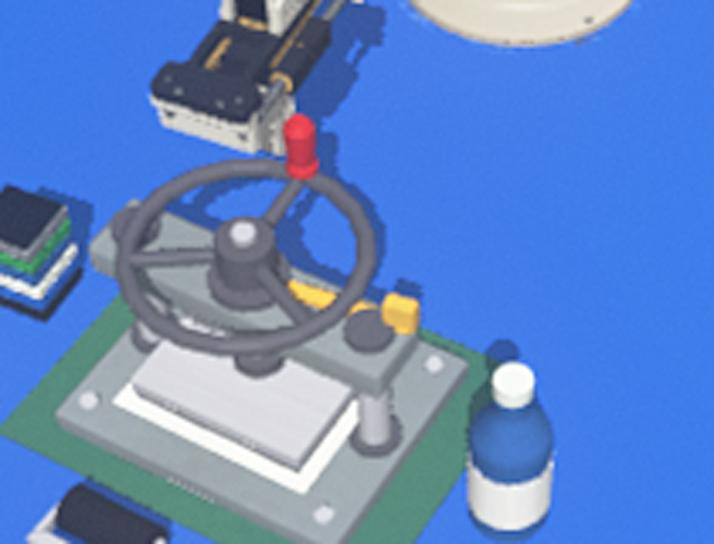

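The handle stands clear at (301,145), about 272°, with the fingers behind it. I continue.

```bash
python3 -m jog '[[0,[0.0073,-0.0012,0],[0,0,5]],[0,[0.0075,-0.0013,0],[0,0,5]],[0,[0.0075,-0.0013,0],[0,0,5]],[0,[0.0074,-0.0014,0],[0,0,5]],[0,[0.0075,-0.0013,0],[0,0,5]],[0,[0.0075,-0.0013,0],[0,0,5]],[0,[0.0075,-0.0014,0],[0,0,5]],[0,[0.0075,-0.0013,0],[0,0,5]]]'; python3 nxt.py 312 346 8 180
```

```text
clock: 17.88
eef_pos: [495.4, -36.6, 157.9]
orientation: [2.963, 1.043, -0.003]
wrist_force: [-0.9, -3.7, 2.9]
finger_gap: 0.4
t 17.875 p [495.4 -36.6 157.9] o [ 2.963  1.043 -0.003] F [-0.89 -3.65  2.88] q [ 0.06  0.37 -0.13  2.13  0.08  0.65 -1.02] g 0.4
theta ((np.float64(0.3206620248451741), 309), 106)
post th 311.7873398178733 R 87.75345671892599 psi 38.80041888666732
[0,[0.0068,-0.0006,-0.0001],[0,0,4.5]],
[0,[0.0064,-0.0012,-0.0000],[0,0,4.2]],
[0,[0.0063,-0.0011,-0.0000],[0,0,4.3]],
[0,[0.0064,-0.0012,-0.0000],[0,0,4.2]],
[0,[0.0063,-0.0012,-0.0000],[0,0,4.3]],
[0,[0.0064,-0.0012,-0.0000],[0,0,4.2]],
[0,[0.0063,-0.0011,-0.0000],[0,0,4.3]],
[0,[0.0064,-0.0012,-0.0000],[0,0,4.2]],
[538.3  -8.1 158.    4.6]
```

View pics/cur.png

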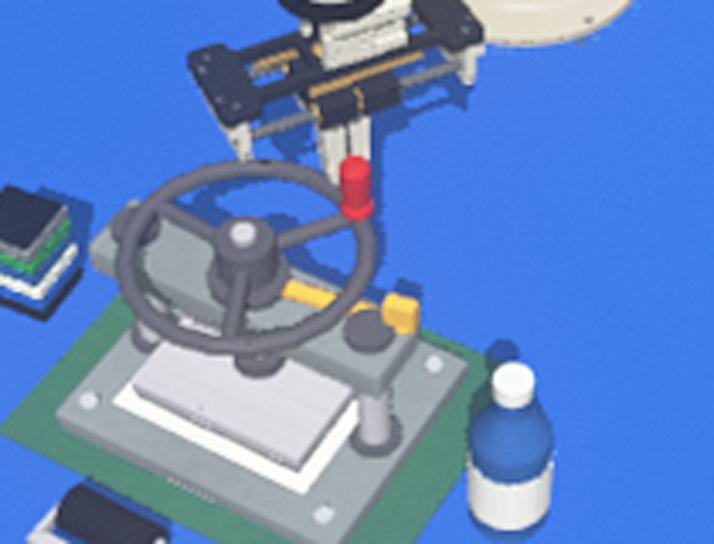

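```bash
python3 -m jog '[[0,[0.0068,-0.0006,0],[0,0,4.5]],[0,[0.0064,-0.0012,0],[0,0,4.2]],[0,[0.0063,-0.0011,0],[0,0,4.3]],[0,[0.0064,-0.0012,0],[0,0,4.2]],[0,[0.0063,-0.0012,0],[0,0,4.3]],[0,[0.0064,-0.0012,0],[0,0,4.2]],[0,[0.0063,-0.0011,0],[0,0,4.3]],[0,[0.0064,-0.0012,0],[0,0,4.2]]]'; python3 nxt.py 346 358 4 180
```

```text
clock: 18.92
eef_pos: [537.9, -7.8, 157.7]
orientation: [3.139, 0.129, -0.004]
wrist_force: [-2.9, -0.7, 2.0]
finger_gap: 0.3
t 18.925 p [537.9  -7.8 157.7] o [ 3.139  0.129 -0.004] F [-2.89 -0.67  2.04] q [-0.12  0.41  0.03  2.05 -0.02  0.68 -1.56] g 0.3
theta ((np.float64(0.9332648293747887), 342), 85)
post th 345.8448436758075 R 87.44233405392653 psi 4.700341865887458
[0,[0.0048,-0.0006,-0.0003],[0,0,3.1]],
[0,[0.0045,-0.0009,0.0000],[0,0,3.0]],
[0,[0.0044,-0.0008,0.0000],[0,0,3.0]],
[0,[0.0045,-0.0009,0.0000],[0,0,3.0]],
[556.1  -4.6 158.   -7.4]
```

View pics/cur.png

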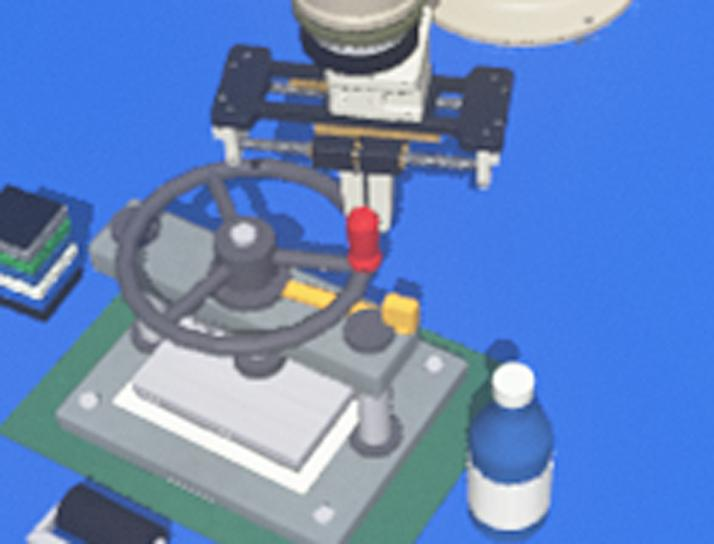

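```bash
python3 - <<'E'
from h import *
c=optics.capture("scene")
c0=dict(c); c0["frame"]=cv2.imread("pics/scene0.png"); print("start",theta(c0))
print("now",theta(c))
for f in(c0,c):
    m=red(f["frame"]);m[:,:130]=0;m[:,330:]=0;v,u=np.nonzero(m);print(u.mean(),v.mean(),u.min(),u.max(),v.min(),v.max())
E
python3 -m jog '[[0,[0.0048,-0.0006,0],[0,0,3.1]],[0,[0.0045,-0.0009,0],[0,0,3]],[0,[0.0044,-0.0008,0],[0,0,3]],[0,[0.0045,-0.0009,0],[0,0,3]]]';python3 nxt.py 358 360 1 180
python3 - <<'E'
from h import *
c=optics.capture("scene")
m=red(c["frame"]);m[:,:130]=0;m[:,330:]=0;v,u=np.nonzero(m);print(u.mean(),v.mean(),u.min(),u.max(),v.min(),v.max())
E
```

```text
start ((np.float64(3.093095269168723), -4), 81)
now ((np.float64(0.7924758417303073), 343), 89)
253.7530864197531 174.64197530864197 250 258 167 184
256.3820224719101 169.03370786516854 252 260 161 179
clock: 19.52
eef_pos: [556.0, -4.5, 157.7]
orientation: [3.135, -0.201, -0.003]
wrist_force: [-2.7, -0.9, 1.2]
finger_gap: 0.6
t 19.525 p [556.   -4.5 157.7] o [ 3.135e+00 -2.010e-01 -3.000e-03] F [-2.69 -0.89  1.22] q [-0.16  0.43  0.09  2.02 -0.06  0.7  -1.73] g 0.6
theta ((np.float64(1.7482669389889447), 355), 78)
post th 357.96298682756657 R 87.14210557144057 psi -7.330470538414631
[0,[0.0030,-0.0006,-0.0003],[0,0,2.1]],
[559.1  -4.3 158.   -9.4]
254.14102564102564 174.14102564102564 250 258 167 184
```

View pics/cur.png

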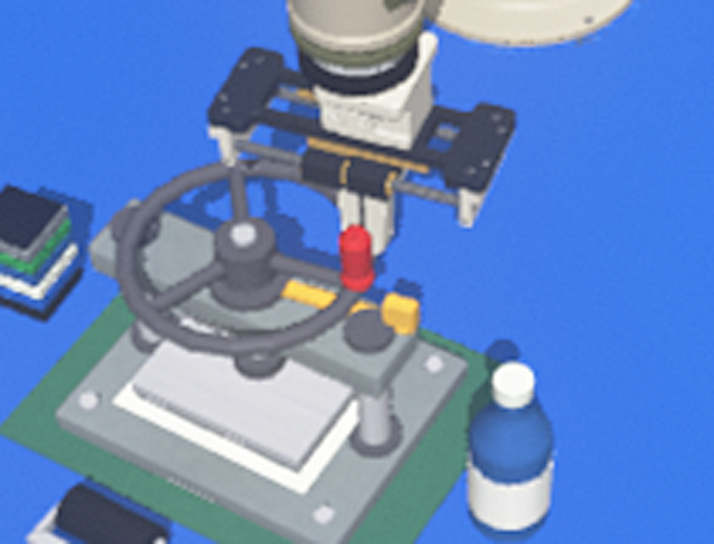

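The handle's red blob is at (254.1,174.1). At the start it was at (253.8,174.6) with identical extents, so the wheel is within about 1° of a full turn. Now I withdraw straight back, then up and away.

```bash
python3 -m jog '[[0,[-0.006,0,0],[0,0,0]],[0,[-0.015,0,0],[0,0,0]],[0,[-0.025,0,0],[0,0,0]],[0,[0,0,-0.03],[0,0,0]],[0,[0,0,-0.05],[0,0,0]],[0,[0,0,-0.05],[0,0,0]],[0,[0,0,0],[0,0,0]],[0,[0,0,0],[0,0,0]]]'
python3 - <<'E'
from h import *
state()
c=optics.capture("scene"); m=red(c["frame"]);m[:,:130]=0;m[:,330:]=0;v,u=np.nonzero(m);print(u.mean(),v.mean(),u.min(),u.max(),v.min(),v.max(),theta(c))
a=cv2.imread("pics/scene0.png"); d=cv2.absdiff(a,c["frame"]).max(2)
for nm,(x0,x1,y0,y1) in dict(bottle=(285,316,200,262),pads=(138,174,152,196),roller=(145,203,238,300)).items(): print(nm,(d[y0:y1,x0:x1]>40).sum())
cv2.imwrite("pics/end.png",cv2.resize(c["frame"][60:310,120:360],None,fx=2.4,fy=2.4))
E
```

```text
clock: 20.62
eef_pos: [510.5, 1.7, 287.4]
orientation: [-3.135, 0.204, 0.001]
wrist_force: [-0.0, -0.4, -0.1]
finger_gap: 0.8
t 20.625 p [510.5   1.7 287.4] o [-3.135e+00  2.040e-01  1.000e-03] F [-0.04 -0.35 -0.12] q [-0.21  0.22  0.12  1.96 -0.03  0.97 -1.78] g 0.8
254.06172839506172 174.06172839506172 250 258 167 184 ((np.float64(2.925936380671594), 355), 81)
bottle 0
pads 0
roller 0
```

View pics/end.png

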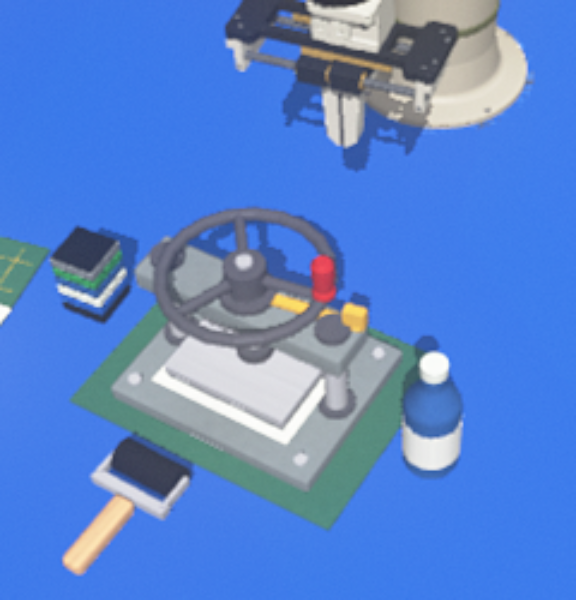

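The handle is back at the pointer at (322,280), the hand is clear and the bystanders' pixels are unchanged, so I hand the job in.

```bash
python3 -c "
from plant import workorder; print(workorder.job_done())"
```

```text
the job is handed in; nothing more can be done
None
```

I turned the wheel one full turn clockwise with the outside of the closed fingers, took the hand away and handed the job in at about 20.7 s. I pushed in two halves and re-engaged at about 176°, where I turned the hand half a turn.

- **Handle position:** In the last picture the handle's centre was within 0.7 px of its starting place and its outline had the same extents, which is about 1–1.5° short of a full turn.
- **Hand and forces:** The hand was clear with about zero wrist force. At the end of each move the wrist force was about 3 to 5 N while pushing; I have no readings in between.
- **Bystanders:** The ink bottle, ink pads and ink roller showed no changed pixels against the first picture.

**What disagreed:**
- **Fingertip height:** The fingertips sit about 37 mm above the reported TCP, judging by the wrist camera. My first pass at TCP z = 194 mm therefore went over the handle without touching it. I then worked at z ≈ 158 mm.
- **Camera offset:** The scene and top cameras differed by about 4 to 7 mm in x for the wheel and handle, so I used the average.

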